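# Make up two sample kits in the fume hood

## Robot

A 6-joint arm with a two-finger parallel gripper is mounted at the origin on the work surface. World frame = base frame: x ahead of the robot, y to its left, z up, the work surface at z = 0. Lengths are in mm, angles in rad, forces in N, time in s.
With the tool pointing down it reaches from about 275 to 975 mm from the base axis. Payload 8.4 kg.
Tool frame: the origin (TCP) lies midway between the tips of the shut fingers; the grasp point (between the pads) lies 19 mm behind it (r.tcp_to_grasp is the distance from the TCP to the grasp point, in mm); z points along the fingers, y is the line along which they close (so a half turn about z gives the same grasp; the last joint's range is limited). The gripper opens to 92 mm and grips with 3 to 60 N. Pads are 20 mm wide; open, the fingers measure 128 mm over their backs; the gripper's body (75 mm by 189 mm) begins 69 mm behind the grasp point.
Start: joints at [1.177, 0.353, 1.633, -0, 1.155, -0.002], TCP at [238.657, 577.642, 214.583] pointing down, gripper open.
Joint ranges: [-2.63, 2.63], [-0.92, 2.1], [0.06, 2.66], [-1.3, 4.44], [0, 2.69], [-3.02, 3.02]. Speed limits (rad/s): [2.22, 2.22, 2.79, 3.14, 3.14, 3.14].

## Interface

Orientations are given as a rotation vector (axis times angle).
In Python, from workcell import r, vision, order gives the robot as it stands.
- The arm moves only by the tool carry_out, never from a script. Its argument "deltas" is one flat list of numbers, 6 for each row, row after row: the shift along the world's x, y, z normalised to -1 to 1, where 1 is 0.05 m, then the turn, a rotation vector about the world's x, y, z normalised to -1 to 1, where 1 is 0.5 rad. A call has 1 to 5 rows; each row shifts and turns the commanded pose from where the row before left it; what a row does not reach is not made up. A row lasts 1/8 s, in which the tool goes at most 62.5 mm and 10.7 degrees, less where a joint would pass 70% of its speed; a pose out of reach is approached as far as the arm can. A call with a number of a shift or a turn outside -1 to 1 is refused whole. A call with a gripper value outside its range is refused whole. "hand" is the gripper's target within -1 to 1 (fully open at 1, half-way at 0, shut at -1), set as the call begins (left out, the last holds). The fingers move at their own pace and stop on an object; the grip force is fixed at half the most. Time passes only in rows, so rows that do not move let the fingers close. It gives the time, the measured TCP pose, the force, the opening and the grip force at its end, in the units of the state.
- r.get_state(): the state, without advancing time (a new reading comes with each control period).
- vision.grab_frame(name): name is "scene" or "top" or "wrist"; returns a dict with "img" (400x640x3 uint8, red, green, blue), "fx", "fy", "cx", "cy" (pixels), "origin" and "orientation" of the camera in the world. Camera axes: x right, y down, z forward; pixel columns grow to the right and rows downward; lengths in mm; the calibration is good to about 2 mm. The wrist camera is an equidistant fisheye: a pixel r from the principal point sees the ray r / f radians off the axis. A picture is of the moment at which its call begins. There is no depth.
- order.sign_off(): hands the job in; it is judged then, once.
The state is a dict: "time_s": time; "q": joint angles; "qvel": joint speeds; "joint_torque": joint torques, N m; "eef_pos": TCP position; "orientation": TCP orientation; "force": force on the tool from outside, world axes, zero at the start; "moment": the same for the moment, N m; "finger_gap": finger opening in mm; "grasp_force": force on a finger pad.
Only numpy, scipy, OpenCV 4.12 (cv2) and the standard library are available. Lean on these libraries where they do the work, as an engineer would, in place of code of your own. Each camera call takes 0.05 s, during which the arm holds its last target. There are 200 camera calls.

## Task

Make up the two kits from the stock of glassware: in the three-compartment tray, stand a slim vial in the middle compartment and a squat jar in each end compartment; in the two-compartment tray, stand the conical flask in the larger compartment and a slim vial in the smaller one. It is glass, so set each thing down upright without dropping or toppling anything, and leave the third vial, the wash bottle and the red-capped bottle standing where they are.

Things in the scene. Friction and masses are not known exactly. Their poses are not given: they have to be found in the camera images.
- vial1: Slim amber glass vial, upright, 27 mm diameter, 72 mm tall (glass up to 56 mm, black screw cap of 24 mm diameter from 59 to 72 mm), about 45 g. Origin: centre of its underside; z up the axis. The three vials are alike and interchangeable. It starts standing on the bench in the stock between the two trays.
- vial2: Slim amber glass vial, upright, 27 mm diameter, 72 mm tall (glass up to 56 mm, black screw cap of 24 mm diameter from 59 to 72 mm), about 45 g. Origin: centre of its underside; z up the axis. The three vials are alike and interchangeable. It starts standing on the bench in the stock between the two trays.
- vial3: Slim amber glass vial, upright, 27 mm diameter, 72 mm tall (glass up to 56 mm, black screw cap of 24 mm diameter from 59 to 72 mm), about 45 g. Origin: centre of its underside; z up the axis. The three vials are alike and interchangeable. It starts standing on the bench in the stock between the two trays.
- jar1: A squat amber glass jar, upright, 46 mm tall, glass 44 mm diameter up to 28 mm, black cap 46 mm diameter above. About 90 g. Origin: centre of its underside; z up the axis. The two jars are alike and interchangeable. It starts standing on the bench in the stock between the two trays.
- jar2: A squat amber glass jar, upright, 46 mm tall, glass 44 mm diameter up to 28 mm, black cap 46 mm diameter above. About 90 g. Origin: centre of its underside; z up the axis. The two jars are alike and interchangeable. It starts standing on the bench in the stock between the two trays.
- flask: Small conical amber glass flask, upright, 88 mm tall: base 52 mm diameter, tapering from 6 mm up to a neck of 24 mm diameter at 52 to 66 mm, black screw cap of 30 mm diameter from 66 to 88 mm (grip here). About 80 g. Origin: centre of its underside; z up the axis. It starts on the bench in the stock between the trays.
- long_tray: White-walled, grey-floored tray fixed to the bench, three compartments in a row along its x: 198 mm (x) by 74 mm (y); walls and dividers 4 mm thick, tops 16 mm and inner floor 4 mm above the bench. Origin: centre of its underside, z up. Middle compartment: centre x = 0, y = 0, inside 50 (x) by 66 mm (y). End compartments: centres x = +62 and -62 mm, y = 0, inside 66 by 66 mm.
- short_tray: White-walled, grey-floored tray fixed to the bench, two compartments in a row along its x: 134 mm (x) by 80 mm (y); walls 4 mm thick, tops 16 mm and inner floor 4 mm above the bench. Turned any way round. Origin: centre of its underside, z up. Larger compartment: centre x = -27 mm, y = 0, inside 72 by 72 mm. Smaller: centre x = +38 mm, y = 0, inside 50 (x) by 72 mm (y).
- wash_bottle: Bystander: white plastic wash bottle with a green cap and bent spout, 68 mm diameter, about 200 mm tall, spout reaching 60 mm to one side. It stands loose on the bench beyond the work. Origin: centre of its underside.
- reagent_bottle: Bystander: clear glass bottle with a red cap and paper label, 64 mm diameter, 130 mm tall. It stands loose on the bench beyond the work. Origin: centre of its underside.
Things that resemble listed ones, but are neither listed nor needed, are in the scene too. Leave any purple look-alike of the vial1 alone. What is shaped like the vial2 but yellow is not meant.

How it is judged:
By the outcome, as a careful person would: the job done as asked, in the order asked, and still so for the second after the job is handed in, with the robot touching nothing.
It also fails if it takes over 109 s, if anything falls off the work surface, if the arm or the gripper's body presses on something with over 40 N, if the wrist force passes 120 N, or if a joint passes its speed limit or range.

## Working session

There is one attempt and no reset: what is moved stays moved. The work goes in short steps, Python scripts to look and compute and a tool call to move; the robot and the scene stay as the last step left them, time stands still between calls to the robot, and variables do not carry over. Pictures are saved under pics/ and viewed, at most 14 in all, crops included, and the job is handed in when it is done.

Besides the shell and the picture viewer there is one more tool, called as name(argument=value, ...) on one line, values as JSON. carry_out: Moves the arm, as the interface text tells. Its arguments: {"type":"object","properties":{"deltas":{"type":"array","items":{"type":"number","minimum":-1,"maximum":1}},"hand":{"type":"number"}},"required":["deltas"]}

```bash
ls; mkdir -p pics; python3 - <<'E'
from workcell import r, vision, order
import cv2,numpy as np
for n in ("top","scene"):
    f=vision.grab_frame(n); cv2.imwrite(f"pics/{n}0.png",f["img"][:,:,::-1])
    np.savez(f"{n}0.npz",**f)
    print(n,f["fx"],f["fy"],f["cx"],f["cy"],f["origin"],f["orientation"])
print(r.get_state())
E
```

```text
pics
top 432.2233548974098 432.2233548974098 322.0026692839024 202.31066937170772 [ 449.25560847  -14.98134982 1141.32912309] [-2.12735889  2.17665897 -0.1176195 ]
scene 471.2289731040202 471.2289731040202 318.6445362844957 199.08188854521208 [1014.33437183  400.79100986  952.04140751] [-1.14579101 -2.55563895  0.7580605 ]
{'time_s': 0.1, 'q': array([ 1.17659251e+00,  3.53602274e-01,  1.63404772e+00, -3.32526692e-05,
        1.15515448e+00, -2.36361755e-03]), 'qvel': array([ 0.00081503, -0.00190861, -0.00161688,  0.00202833,  0.00285273,
        0.00075572]), 'joint_torque': array([ 5.05250318e-04, -5.94918537e+01, -3.34926045e+01,  6.97749364e-02,
        1.85297441e-02,  3.52991697e-05]), 'eef_pos': array([238.50643386, 577.24072243, 213.92929522]), 'orientation': array([-6.11509575e-01, -3.08128941e+00,  1.87551633e-03]), 'force': array([ 0.00579134,  0.13099207, -0.51154935]), 'moment': array([-0.03633897,  0.02334523, -0.0465915 ]), 'grasp_force': 0.0, 'finger_gap': 91.75381268256405}
```

View pics/top0.png

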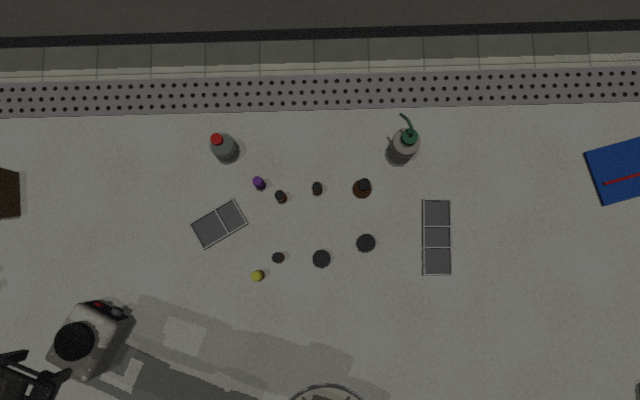

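View pics/scene0.png

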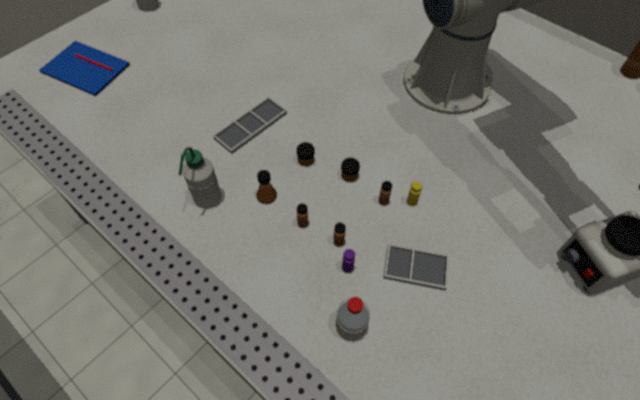

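Top view: the three amber vials are at (281,197), (317,188) and (278,258). Purple (259,183) and yellow (258,275) are decoys. The jars are at (321,259) and (366,243), the flask at (362,188), the long tray at (437,237) and the short tray at (219,224). Next I'll measure and make one enlarged crop.

```bash
cat > h.py <<'E'
import numpy as np, cv2
from scipy.spatial.transform import Rotation as R
def load(n): 
    d=np.load(n); return {k:d[k] for k in d}
def ray(f,u,v):
    d=R.from_rotvec(f["orientation"]).apply([(u-f["cx"])/f["fx"],(v-f["cy"])/f["fy"],1]); return f["origin"],d
def plane(f,u,v,z):
    o,d=ray(f,u,v); return o+d*(z-o[2])/d[2]
def proj(f,p):
    c=R.from_rotvec(f["orientation"]).inv().apply(np.asarray(p,float)-f["origin"]); return f["fx"]*c[...,0]/c[...,2]+f["cx"],f["fy"]*c[...,1]/c[...,2]+f["cy"]
def blobs(mask,amin):
    n,l,s,c=cv2.connectedComponentsWithStats(mask.astype(np.uint8)); 
    return [(c[i].round(1),s[i]) for i in range(1,n) if s[i][4]>=amin]
E
python3 - <<'E'
from h import *
t=load("top0.npz"); s=load("scene0.npz")
im=t["img"]; print(im[200,219],im[150:152,300],im[188,362])
for nm,f,(x0,x1,y0,y1) in (("top",t,(185,460,160,300)),("scene",s,(200,460,90,300))):
    g=f["img"].max(2).astype(int); m=np.zeros(g.shape,bool); m[y0:y1,x0:x1]=g[y0:y1,x0:x1]<70
    print(nm)
    for c,st in blobs(m,12):
        print(c,st[[0,1,2,3,4]], plane(f,*c,72)[:2].round(), plane(f,*c,46)[:2].round(), plane(f,*c,88)[:2].round())
# trays: grey floor
hsv=cv2.cvtColor(im,cv2.COLOR_RGB2HSV); g=im.max(2).astype(int)
for nm,(x0,x1,y0,y1) in {"long":(415,460,190,285),"short":(185,255,195,255)}.items():
    print(nm); m=np.zeros(g.shape,bool); m[y0:y1,x0:x1]=g[y0:y1,x0:x1]<105
    for c,st in blobs(m,100):
        print(c,st, plane(t,*c,4)[:2].round(1))
cv2.imwrite("pics/crop.png",cv2.resize(im[120:290,180:460,::-1],None,fx=2.8,fy=2.8,interpolation=cv2.INTER_CUBIC))
E
```

```text
[118 120 112] [[117 117 108]
 [115 114 106]] [34 35 37]
top
[227.2 160.8] [220 160  16   3  38] [692. 235.] [698. 241.] [689. 231.]
[397.8 161.6] [388 160  21   5  82] [ 679. -195.] [ 685. -200.] [ 676. -193.]
[261.  185.5] [255 178  11  13  71] [627. 150.] [631. 154.] [624. 147.]
[361.7 188.2] [352 178  20  21 301] [ 614. -102.] [ 618. -105.] [ 612. -101.]
[316.7 188.3] [312 182  11  14 118] [616.  10.] [621.  11.] [614.  10.]
[280.5 196.4] [275 190  12  14 122] [598. 101.] [602. 104.] [596.  99.]
[229.5 215.4] [216 200  28  32 459] [553. 229.] [556. 235.] [552. 225.]
[422. 223.] [422 200   1  47  47] [ 523. -248.] [ 525. -254.] [ 522. -245.]
[436.9 212.2] [425 200  25  26 612] [ 549. -286.] [ 552. -293.] [ 548. -282.]
[207.9 228.3] [191 211  35  36 692] [523. 282.] [524. 290.] [521. 278.]
[224.2 237.4] [208 227  34  21  36] [499. 242.] [500. 248.] [498. 238.]
[437.2 236. ] [425 227  25  20 468] [ 491. -284.] [ 492. -290.] [ 490. -280.]
[365.4 242.7] [356 234  20  19 281] [ 478. -107.] [ 479. -109.] [ 478. -106.]
[437.8 260.2] [425 248  26  26 624] [ 432. -282.] [ 431. -289.] [ 432.
[... 1714 characters left out ...]
]
[428.6 254.6] [422 253  13   4  21] [531. 284.] [517. 280.] [540. 286.]
[348.5 259. ] [344 257  10   4  20] [649. 166.] [639. 159.] [656. 171.]
[444.2 263. ] [443 257   3  14  26] [526. 319.] [511. 316.] [534. 320.]
[347.5 266.7] [342 260  12  13 107] [664. 176.] [654. 169.] [671. 180.]
[443.4 278.6] [442 274   3  10  18] [556. 337.] [542. 335.] [564. 338.]
[205.9 279.6] [204 278   5   4  17] [875. -18.] [871. -30.] [878. -10.]
[215.1 288.2] [213 286   5   5  16] [875.  10.] [871.  -2.] [878.  17.]
[224.7 297.1] [223 295   5   5  18] [875.  38.] [871.  27.] [877.  44.]
long
[435.7 237.3] [ 421  198   32   78 2238] [ 490.  -296.9]
short
[218.9 223.6] [ 189  198   60   52 1593] [539.  272.3]
```

View pics/crop.png

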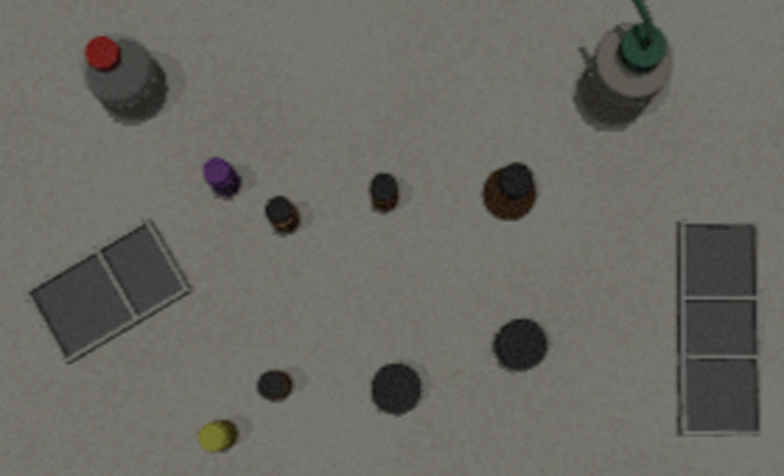

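The crop confirms the three amber vials, at crop (284,213), (384,190) and (275,384). The purple (222,177) and yellow (217,436) decoys are visible and distinct. I'll compute final targets and the tool axes.

```bash
python3 - <<'E'
from h import *
from workcell import r
t=load("top0.npz"); s=load("scene0.npz")
P=lambda u,v,z: plane(t,u,v,z)[:2].round(1)
L=[P(437.2,y,4) for y in (212.2,236.,260.2)]; print("long far/mid/near",L)
S=[P(229.5,215.4,4),P(207.9,228.3,4)]; d=S[0]-S[1]; print("short small/large",S,np.hypot(*d),np.degrees(np.arctan2(d[1],d[0])))
C=lambda x,y,z:P(180+x/2.8-.3,120+y/2.8-.3,z)
print("flask cap",C(516,180,88),"A",C(384,183,72),"B",C(280,206,72),"C",C(271,384,72))
def tri(a,b):
    o1,d1=ray(t,*a);o2,d2=ray(s,*b);k=np.linalg.lstsq(np.c_[d1,-d2],o2-o1,rcond=None)[0]
    p,q=o1+k[0]*d1,o2+k[1]*d2; return ((p+q)/2).round(1),np.linalg.norm(p-q).round(1)
print("flask cap tri",tri((364.3,184.3),(264,177)))
print("jar1",tri((365.4,242.7),(305.3,150)),"jar2",tri((321,258.5),(349.8,165.5)))
st=r.get_state(); print(R.from_rotvec(st["orientation"]).as_matrix().round(3))
E
```

```text
long far/mid/near [array([ 555.7, -304.4]), array([ 493.3, -301. ]), array([ 430.6, -297.5])]
short small/large [array([560.1, 244.3]), array([527.2, 301.3])] 65.81344847369722 -60.006759359831
flask cap [ 621.9 -107. ] A [624.7   9.6] B [606.1 103. ] C [448.5 112.5]
flask cap tri (array([ 622.1, -108. ,   79. ]), np.float64(1.4))
jar1 (array([ 479.4, -110. ,   43.7]), np.float64(1.4)) jar2 (array([442.5,   2.7,  43.3]), np.float64(2.3))
[[-0.924  0.382 -0.   ]
 [ 0.382  0.924 -0.001]
 [-0.    -0.001 -1.   ]]
```

The measurements are consistent: jar cap heights triangulate to about 43 mm, the flask cap to 79 mm, and the tray compartment spacings come to about 62.5 and 66 mm. I'm moving above the free vial A at about (622,10).

carry_out(deltas=[0.64,-0.945,-0.12,0,0,0.056,0.64,-0.945,-0.12,0,0,0.056,0.64,-0.945,-0.12,0,0,0.056,0.64,-0.945,-0.12,0,0,0.056,0.64,-0.945,-0.12,0,0,0.056], hand=1)

```text
time_s: 0.72
eef_pos: [399.3, 339.7, 184.3]
orientation: [-0.393, -3.117, 0.0]
force: [0.1, 0.8, 0.1]
finger_gap: 91.9
grasp_force: 0.0
```

carry_out(deltas=[0.64,-0.945,-0.12,0,0,0.056,0.64,-0.945,-0.12,0,0,0.056,0.64,-0.945,-0.12,0,0,0.056,0.64,-0.945,-0.12,0,0,0.056,0.64,-0.945,-0.12,0,0,0.056])

```text
time_s: 1.35
eef_pos: [559.4, 103.4, 154.2]
orientation: [-0.174, -3.137, -0.0]
force: [0.7, 0.2, 0.3]
finger_gap: 91.7
grasp_force: 0.0
```

carry_out(deltas=[0.64,-0.945,-0.12,0,0,0.056,0.64,-0.945,-0.12,0,0,0.056,0,0,0,0,0,0,0,0,0,0,0,0])

```text
time_s: 1.85
eef_pos: [621.9, 10.8, 142.1]
orientation: [-0.089, -3.139, -0.0]
force: [1.0, -0.1, 0.5]
finger_gap: 91.7
grasp_force: 0.0
```

```bash
python3 - <<'E'
from h import *
from workcell import r,vision
st=r.get_state(); print(st["time_s"],st["eef_pos"].round(1),st["q"].round(2)); print(R.from_rotvec(st["orientation"]).as_matrix().round(3))
f=vision.grab_frame("wrist"); np.savez("w1.npz",**f); cv2.imwrite("pics/w1.png",f["img"][:,:,::-1])
print(f["fx"],f["cx"],f["cy"],f["origin"]); print(R.from_rotvec(f["orientation"]).as_matrix().round(3))
E
```

```text
1.85 [621.9  10.8 142.1] [ 0.01  0.42  1.7   0.    1.02 -1.5 ]
[[-0.998  0.057 -0.001]
 [ 0.057  0.998  0.   ]
 [ 0.001  0.    -1.   ]]
309.70691628693146 316.7058788403392 198.21591643188333 [553.02721184  15.11944548 311.4640081 ]
[[ 0.057  0.967  0.248]
 [ 0.998 -0.055 -0.014]
 [ 0.     0.249 -0.969]]
```

View pics/w1.png

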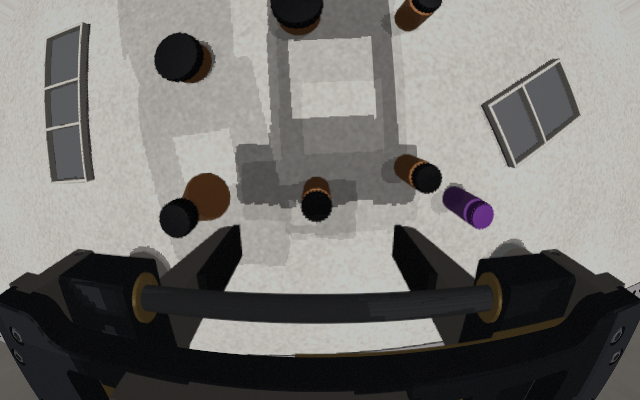

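The wrist view shows vial A's cap at (316,207), centred between the fingers. Jar 1 is at (179,57), the flask cap at (179,218), vial B's cap at (427,178), the long tray on the left and the short tray at upper right. I'll cross-check with the fisheye rays.

```bash
cat >> h.py <<'E'
def wplane(f,u,v,z):
    a,b=u-f["cx"],v-f["cy"]; q=np.hypot(a,b); th=q/f["fx"]
    d=R.from_rotvec(f["orientation"]).apply([np.sin(th)*a/q,np.sin(th)*b/q,np.cos(th)]); o=f["origin"]
    return (o+d*(z-o[2])/d[2])[:2].round(1)
E
python3 - <<'E'
from h import *
f=load("w1.npz")
for n,u,v,z in (("A",316,208,72),("jar1",178,55,46),("jar2",297,6,46),("B",428,179,72),("flask",179,219,88),
 ("Lfar",69,152,4),("Lmid",65,102,4),("Lnear",66,58,4),("Ssmall",549,92,4),("Slarge",518,123,4)): print(n,wplane(f,u,v,z))
# A cap top ellipse: dark blob extents
g=f["img"].max(2); m=(g<40); m[:,:290]=0;m[:,345:]=0;m[:170]=0;m[240:]=0
print(blobs(m,30))
E
```

```text
A [622.5  10.7]
jar1 [ 480.2 -106.5]
jar2 [449.3   4.1]
B [603.4 104. ]
flask [ 621.3 -101.1]
Lfar [ 553.4 -299.7]
Lmid [ 488.8 -298.5]
Lnear [ 431.3 -294.8]
Ssmall [515.9 297.9]
Slarge [556.4 245.6]
[(array([316.1, 205.7]), array([302, 191,  30,  30, 707], dtype=int32))]
```

carry_out(deltas=[0,0,-0.7,0,0,0,0,0,-0.7,0,0,0,0,0,-0.6,0,0,0,0,0,-0.42,0,0,0,0,0,0,0,0,0])

```text
time_s: 2.52
eef_pos: [621.4, 11.5, 20.5]
orientation: [-0.086, -3.138, 0.0]
force: [0.4, -0.1, 0.9]
finger_gap: 92.2
grasp_force: 0.0
```

carry_out(deltas=[0,0,0,0,0,0,0,0,0,0,0,0,0,0,0,0,0,0,0,0,0,0,0,0,0,0,0,0,0,0], hand=-1)

```text
time_s: 3.15
eef_pos: [622.7, 10.6, 21.7]
orientation: [0.088, 3.14, 0.0]
force: [0.1, -0.8, -1.0]
finger_gap: 44.3
grasp_force: 0.0
```

carry_out(deltas=[0,0,0,0,0,0,0,0,0,0,0,0,0,0,0,0,0,0,0,0,0,0,0,0])

```text
time_s: 3.65
eef_pos: [622.6, 10.6, 21.5]
orientation: [-0.088, -3.14, 0.0]
force: [0.1, -0.7, -0.1]
finger_gap: 26.7
grasp_force: 30.0
```

carry_out(deltas=[0,0,0.3,0,0,0,0,0,0.7,0,0,0,0,0,0.7,0,0,0,0,0,0.5,0,0,0,0,0,0.2,0,0,0])

```text
time_s: 4.28
eef_pos: [623.6, 10.7, 144.1]
orientation: [0.088, 3.137, 0.0]
force: [-0.1, 0.1, -1.4]
finger_gap: 26.5
grasp_force: 30.0
```

carry_out(deltas=[-0.15,-0.4,0,0,0,0,-0.35,-0.8,0,0,0,0,-0.35,-0.8,0,0,0,0,-0.35,-0.8,0,0,0,0,-0.35,-0.8,0,0,0,0])

```text
time_s: 4.9
eef_pos: [542.8, -171.2, 140.3]
orientation: [-0.088, -3.138, -0.001]
force: [-1.1, -0.8, -1.0]
finger_gap: 26.3
grasp_force: 30.0
```

carry_out(deltas=[-0.35,-0.8,0,0,0,0,-0.35,-0.8,0,0,0,0,-0.25,-0.6,0,0,0,0,-0.12,-0.4,0,0,0,0,0,0,0,0,0,0])

```text
time_s: 5.52
eef_pos: [490.7, -300.5, 140.9]
orientation: [-0.091, -3.139, -0.001]
force: [0.9, -0.8, -1.1]
finger_gap: 26.9
grasp_force: 30.0
```

```bash
python3 - <<'E'
from h import *
from workcell import r,vision
st=r.get_state(); print(st["time_s"],st["eef_pos"].round(1),st["finger_gap"])
f=vision.grab_frame("wrist"); np.savez("w2.npz",**f); cv2.imwrite("pics/w2.png",f["img"][:,:,::-1])
E
```

```text
5.525 [ 490.7 -300.5  140.9] 26.858700030257072
```

View pics/w2.png

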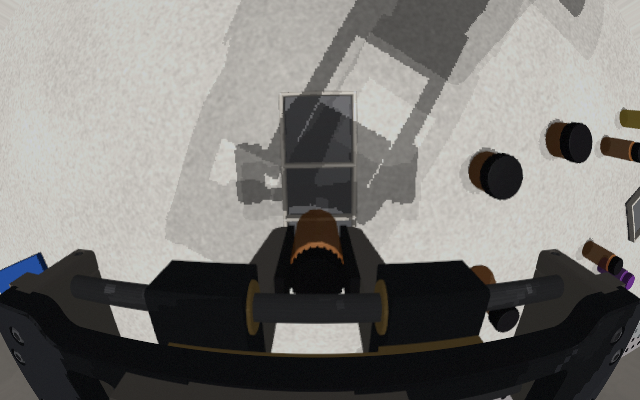

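The held vial is upright over the middle compartment. The dividers are at rows about 165 and 219, the side walls at columns about 283 and 356, and the near outer wall at row about 94.

```bash
python3 - <<'E'
from h import *
f=load("w2.npz")
for n,u,v,z in (("div1",319,165,16),("div2",319,219,16),("nearwall",319,94,16),("L165",284,165,16),("R165",356,165,16),("jarA",498,176,46),("jarB",573,142,46)): print(n,wplane(f,u,v,z))
E
```

```text
div1 [ 464.6 -296.2]
div2 [ 518.9 -299.3]
nearwall [ 396.9 -292.3]
L165 [ 462.5 -329.8]
R165 [ 466.5 -260.6]
jarA [ 477.5 -121.3]
jarB [441.9 -12.5]
```

carry_out(deltas=[0.02,0.06,-0.6,0,0,0,0,0,-0.7,0,0,0,0,0,-0.6,0,0,0,0,0,-0.3,0,0,0,0,0,-0.06,0,0,0])

```text
time_s: 6.2
eef_pos: [492.5, -295.5, 27.9]
orientation: [-0.086, -3.139, -0.001]
force: [-0.7, 0.4, 0.4]
finger_gap: 26.3
grasp_force: 30.0
```

carry_out(deltas=[0,0,-0.02,0,0,0,0,0,-0.02,0,0,0,0,0,0,0,0,0])

```text
time_s: 6.58
eef_pos: [493.0, -296.6, 27.3]
orientation: [0.088, 3.139, -0.001]
force: [0.4, 0.4, -1.1]
finger_gap: 26.5
grasp_force: 30.0
```

carry_out(deltas=[0,0,-0.02,0,0,0,0,0,0,0,0,0])

```text
time_s: 6.82
eef_pos: [492.7, -296.4, 25.7]
orientation: [0.088, 3.14, -0.0]
force: [0.6, -0.5, -0.4]
finger_gap: 26.0
grasp_force: 30.0
```

carry_out(deltas=[0,0,-0.02,0,0,0,0,0,0,0,0,0])

```text
time_s: 7.08
eef_pos: [492.8, -296.5, 25.4]
orientation: [0.088, 3.14, -0.0]
force: [-2.4, 1.8, 10.4]
finger_gap: 26.5
grasp_force: 30.0
```

carry_out(deltas=[0,0,0,0,0,0])

```text
time_s: 7.2
eef_pos: [492.8, -296.5, 25.5]
orientation: [0.088, 3.14, -0.0]
force: [-2.7, 1.8, 10.0]
finger_gap: 26.2
grasp_force: 30.0
```

carry_out(deltas=[0,0,0.01,0,0,0,0,0,0,0,0,0,0,0,0,0,0,0,0,0,0,0,0,0,0,0,0,0,0,0], hand=1)

```text
time_s: 7.82
eef_pos: [492.6, -296.3, 25.0]
orientation: [-0.088, -3.14, -0.0]
force: [-0.3, -0.2, -0.9]
finger_gap: 74.5
grasp_force: 0.0
```

carry_out(deltas=[0,0,0,0,0,0,0,0,0,0,0,0,0,0,0,0,0,0,0,0,0,0,0,0])

```text
time_s: 8.32
eef_pos: [492.7, -296.4, 25.1]
orientation: [0.088, 3.14, -0.0]
force: [0.5, 0.1, -0.2]
finger_gap: 91.8
grasp_force: 0.0
```

carry_out(deltas=[0,0,0.2,0,0,0,0,0,0.5,0,0,0,0,0,0.7,0,0,0,0,0,0.7,0,0,0,0,0,0.2,0,0,0])

```text
time_s: 8.95
eef_pos: [493.9, -297.1, 142.8]
orientation: [0.088, 3.137, -0.003]
force: [1.2, -0.3, -1.0]
finger_gap: 91.8
grasp_force: 0.0
```

carry_out(deltas=[-0.04,0.5,0,0,0,0,-0.05,0.9,0,0,0,0,-0.07,0.9,0,0,0,0,-0.07,0.9,0,0,0,0,-0.05,0.5,0,0,0,0])

```text
time_s: 9.57
eef_pos: [476.5, -108.1, 138.6]
orientation: [-0.085, -3.137, -0.002]
force: [-0.0, 0.4, 0.7]
finger_gap: 92.0
grasp_force: 0.0
```

```bash
python3 - <<'E'
from h import *
from workcell import r,vision
f=vision.grab_frame("wrist");st=r.get_state(); print(st["time_s"],st["eef_pos"].round(1),st["finger_gap"])
 
np.savez("w3.npz",**f); cv2.imwrite("pics/w3.png",f["img"][:,:,::-1])
E
```

```text
9.625 [ 476.  -106.5  138.5] 91.40097805511331
```

View pics/w3.png

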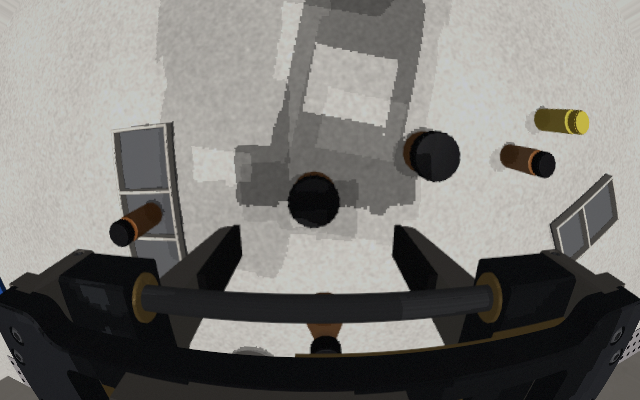

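The vial stands upright in the middle compartment (cap at 122,232). Jar 1's cap is centred at about (314,202) between the fingers, and jar 2's cap is at (435,156).

```bash
python3 - <<'E'
from h import *
f=load("w3.npz")
g=f["img"].max(2); m=(g<40)
m1=m.copy(); m1[:,:280]=0;m1[:,350:]=0;m1[:160]=0;m1[240:]=0
m2=m.copy(); m2[:,:390]=0;m2[:,470:]=0;m2[:120]=0;m2[190:]=0
for m in (m1,m2):
    for c,s in blobs(m,200): print(c,s,wplane(f,*c,46),wplane(f,*c,38))
print("C",wplane(f,543,165,72))
E
```

```text
[313.4 200.6] [ 288  174   52   54 2104] [ 476.6 -110.5] [ 478.7 -110.7]
[433.9 155.4] [ 409  131   51   51 1991] [441.1  -1.1] [442.1   2.1]
C [447.6 106.8]
```

carry_out(deltas=[0.03,-0.05,-0.5,0,0,0,0,0,-0.7,0,0,0,0,0,-0.7,0,0,0,0,0,-0.42,0,0,0,0,0,-0.1,0,0,0])

```text
time_s: 10.25
eef_pos: [477.9, -112.9, 17.0]
orientation: [-0.087, -3.136, -0.002]
force: [-0.5, 0.6, 0.4]
finger_gap: 91.7
grasp_force: 0.0
```

carry_out(deltas=[0,0,0,0,0,0,0,0,0,0,0,0,0,0,0,0,0,0,0,0,0,0,0,0,0,0,0,0,0,0], hand=-1)

```text
time_s: 10.88
eef_pos: [480.3, -113.8, 19.4]
orientation: [0.088, 3.14, 0.0]
force: [-0.1, -0.2, 2.5]
finger_gap: 45.1
grasp_force: 30.0
```

carry_out(deltas=[0,0,0,0,0,0,0,0,0,0,0,0])

```text
time_s: 11.12
eef_pos: [480.4, -113.9, 19.4]
orientation: [0.088, 3.14, 0.0]
force: [-0.5, 1.2, 5.4]
finger_gap: 45.6
grasp_force: 30.0
```

carry_out(deltas=[0,0,0.3,0,0,0,0,0,0.7,0,0,0,0,0,0.7,0,0,0,0,0,0.3,0,0,0,0,0,0,0,0,0])

```text
time_s: 11.75
eef_pos: [480.7, -114.0, 119.9]
orientation: [0.088, 3.138, -0.001]
force: [0.7, -0.2, -1.4]
finger_gap: 44.9
grasp_force: 30.0
```

carry_out(deltas=[-0.1,-0.5,0,0,0,0,-0.25,-0.9,0,0,0,0,-0.3,-0.9,0,0,0,0,-0.25,-0.9,0,0,0,0,-0.1,-0.4,0,0,0,0])

```text
time_s: 12.38
eef_pos: [428.6, -295.4, 117.4]
orientation: [-0.09, -3.138, -0.002]
force: [-0.2, 0.6, -1.0]
finger_gap: 45.3
grasp_force: 30.0
```

carry_out(deltas=[0,0,-0.3,0,0,0,0,0,-0.6,0,0,0,0,0,0,0,0,0,0,0,0,0,0,0])

```text
time_s: 12.88
eef_pos: [430.1, -293.1, 73.8]
orientation: [-0.086, -3.139, -0.001]
force: [-0.1, -0.4, -0.5]
finger_gap: 45.4
grasp_force: 30.0
```

```bash
python3 - <<'E'
from h import *
from workcell import r,vision
f=vision.grab_frame("wrist");st=r.get_state(); print(st["time_s"],st["eef_pos"].round(1),st["finger_gap"])
np.savez("w4.npz",**f); cv2.imwrite("pics/w4.png",f["img"][:,:,::-1])
E
```

```text
12.925 [ 430.5 -293.5   74.4] 44.94787432623266
```

View pics/w4.png

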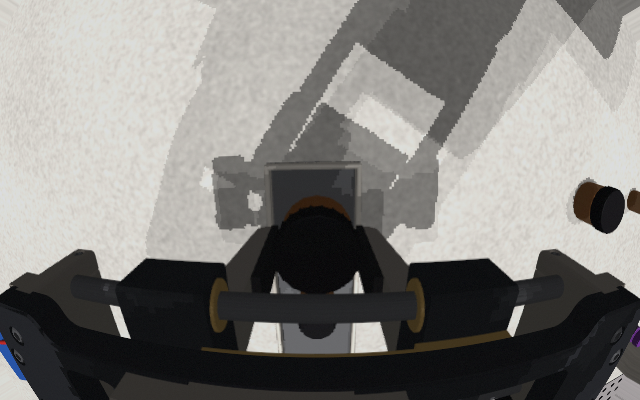

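Jar 1 is level over the near end compartment (walls at columns 268 and 359, near wall at row 166). I'm lowering to contact.

carry_out(deltas=[0,0,-0.5,0,0,0,0,0,-0.4,0,0,0,0,0,-0.06,0,0,0,0,0,0,0,0,0,0,0,0,0,0,0])

```text
time_s: 13.55
eef_pos: [430.8, -294.2, 27.1]
orientation: [0.087, 3.139, -0.001]
force: [-0.5, 0.7, -1.1]
finger_gap: 45.4
grasp_force: 30.0
```

carry_out(deltas=[0,0,-0.02,0,0,0,0,0,0,0,0,0])

```text
time_s: 13.8
eef_pos: [430.3, -294.0, 25.4]
orientation: [0.088, 3.14, -0.0]
force: [-0.6, -0.0, -0.6]
finger_gap: 45.6
grasp_force: 30.0
```

carry_out(deltas=[0,0,-0.02,0,0,0,0,0,0,0,0,0])

```text
time_s: 14.05
eef_pos: [430.1, -293.8, 24.0]
orientation: [-0.088, -3.14, -0.0]
force: [-0.1, -0.9, -1.4]
finger_gap: 44.9
grasp_force: 30.0
```

carry_out(deltas=[0,0,-0.02,0,0,0,0,0,0,0,0,0])

```text
time_s: 14.3
eef_pos: [430.2, -293.9, 23.4]
orientation: [0.088, 3.14, -0.0]
force: [-1.6, 1.1, 4.1]
finger_gap: 44.9
grasp_force: 30.0
```

carry_out(deltas=[0,0,0,0,0,0])

```text
time_s: 14.42
eef_pos: [430.2, -293.9, 23.4]
orientation: [0.088, 3.14, -0.0]
force: [-1.4, 1.4, 4.8]
finger_gap: 45.0
grasp_force: 30.0
```

carry_out(deltas=[0,0,0,0,0,0,0,0,0,0,0,0,0,0,0,0,0,0,0,0,0,0,0,0,0,0,0,0,0,0], hand=1)

```text
time_s: 15.05
eef_pos: [430.1, -293.8, 23.0]
orientation: [-0.088, -3.14, -0.0]
force: [-0.7, -0.1, 0.8]
finger_gap: 91.3
grasp_force: 0.0
```

carry_out(deltas=[0,0,0,0,0,0,0,0,0.3,0,0,0,0,0,0.7,0,0,0,0,0,0.7,0,0,0,0,0,0.3,0,0,0])

```text
time_s: 15.68
eef_pos: [431.1, -294.5, 125.7]
orientation: [0.088, 3.137, -0.003]
force: [0.7, -0.1, 0.8]
finger_gap: 91.5
grasp_force: 0.0
```

carry_out(deltas=[0.02,0.5,0,0,0,0,0.04,0.9,0,0,0,0,0.04,0.9,0,0,0,0,0.04,0.9,0,0,0,0,0.04,0.9,0,0,0,0])

```text
time_s: 16.3
eef_pos: [438.8, -87.5, 123.0]
orientation: [-0.088, -3.14, -0.0]
force: [-0.1, -0.3, -0.5]
finger_gap: 91.9
grasp_force: 0.0
```

carry_out(deltas=[0.04,0.9,0,0,0,0,0.02,0.6,0,0,0,0,0,0.34,0,0,0,0,0,0,0,0,0,0,0,0,0,0,0,0])

```text
time_s: 16.92
eef_pos: [442.0, 2.7, 123.0]
orientation: [-0.087, -3.14, 0.0]
force: [1.0, -0.7, 0.5]
finger_gap: 92.1
grasp_force: 0.0
```

```bash
python3 - <<'E'
from h import *
from workcell import r,vision
f=vision.grab_frame("wrist");st=r.get_state(); print(st["time_s"],st["eef_pos"].round(1),st["finger_gap"])
np.savez("w5.npz",**f); cv2.imwrite("pics/w5.png",f["img"][:,:,::-1])
m=f["img"].max(2)<40; m[:,:270]=0;m[:,360:]=0;m[:150]=0;m[245:]=0
for c,s in blobs(m,200): print(c,s,wplane(f,*c,46),wplane(f,*c,38))
E
```

```text
16.975 [442.1   2.5 123. ] 91.88611489692556
[317.1 201.8] [ 290  174   55   56 2384] [439.5   3.6] [441.6   3.5]
```

The jar 2 cap blob, centre (317,202) and 55x56 px, puts the jar at (441,3.5), under the tool. I'm descending and gripping.

carry_out(deltas=[-0.02,0.02,-0.5,0,0,0,0,0,-0.7,0,0,0,0,0,-0.6,0,0,0,0,0,-0.28,0,0,0,0,0,0,0,0,0])

```text
time_s: 17.6
eef_pos: [440.6, 3.7, 18.6]
orientation: [-0.089, -3.139, 0.0]
force: [0.6, 0.5, 0.1]
finger_gap: 91.6
grasp_force: 0.0
```

carry_out(deltas=[0,0,0,0,0,0,0,0,0,0,0,0,0,0,0,0,0,0,0,0,0,0,0,0,0,0,0,0,0,0], hand=-1)

```text
time_s: 18.23
eef_pos: [441.3, 4.2, 19.3]
orientation: [0.087, 3.14, -0.0]
force: [0.1, 0.5, 3.3]
finger_gap: 45.2
grasp_force: 30.0
```

carry_out(deltas=[0,0,0,0,0,0,0,0,0,0,0,0])

```text
time_s: 18.48
eef_pos: [441.3, 4.2, 19.2]
orientation: [0.088, 3.14, 0.0]
force: [-1.0, 0.3, 5.5]
finger_gap: 45.1
grasp_force: 30.0
```

carry_out(deltas=[0,0,0.3,0,0,0,0,0,0.7,0,0,0,0,0,0.7,0,0,0,0,0,0.4,0,0,0,0,0,0,0,0,0])

```text
time_s: 19.1
eef_pos: [442.2, 4.1, 125.8]
orientation: [0.088, 3.137, 0.0]
force: [0.4, 0.5, -0.4]
finger_gap: 45.5
grasp_force: 30.0
```

carry_out(deltas=[0.2,-0.5,0,0,0,0,0.35,-0.9,0,0,0,0,0.35,-0.9,0,0,0,0,0.35,-0.9,0,0,0,0,0.35,-0.9,0,0,0,0])

```text
time_s: 19.73
eef_pos: [520.8, -202.2, 122.9]
orientation: [-0.088, -3.139, -0.001]
force: [0.2, 0.4, -0.4]
finger_gap: 45.2
grasp_force: 30.0
```

carry_out(deltas=[0.35,-0.9,0,0,0,0,0.2,-0.8,0,0,0,0,0.1,-0.3,-0.3,0,0,0,0,0,-0.7,0,0,0,0,0,0,0,0,0])

```text
time_s: 20.35
eef_pos: [550.6, -298.7, 70.2]
orientation: [-0.087, -3.134, -0.006]
force: [-0.8, -0.3, -0.2]
finger_gap: 44.9
grasp_force: 30.0
```

```bash
python3 - <<'E'
from h import *
from workcell import r,vision
f=vision.grab_frame("wrist");st=r.get_state(); print(st["time_s"],st["eef_pos"].round(1),st["finger_gap"])
np.savez("w6.npz",**f); cv2.imwrite("pics/w6.png",f["img"][:,:,::-1])
E
```

```text
20.4 [ 551.9 -299.3   72.1] 45.39601605065921
```

View pics/w6.png

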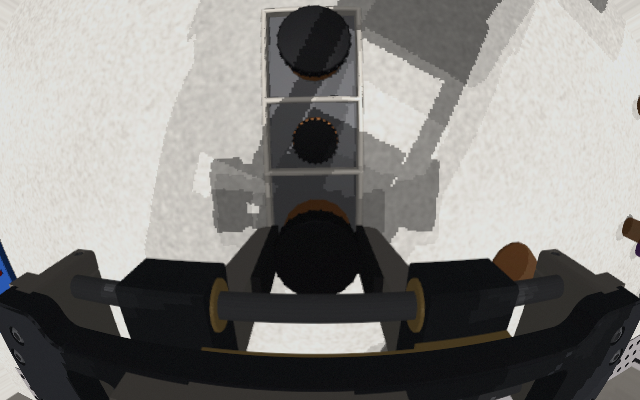

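Jar 1 stands in the near compartment (314,45), the vial in the middle (315,140), and jar 2 is over the far compartment. I'm lowering.

carry_out(deltas=[0,0,-0.5,0,0,0,0,0,-0.36,0,0,0,0,0,-0.06,0,0,0,0,0,0,0,0,0,0,0,0,0,0,0])

```text
time_s: 21.02
eef_pos: [554.2, -301.1, 29.0]
orientation: [0.088, 3.139, -0.001]
force: [0.1, -0.1, -1.1]
finger_gap: 45.1
grasp_force: 30.0
```

carry_out(deltas=[0,0,-0.02,0,0,0,0,0,0,0,0,0])

```text
time_s: 21.28
eef_pos: [553.7, -301.0, 27.3]
orientation: [0.088, 3.14, -0.0]
force: [-0.4, 0.6, -0.8]
finger_gap: 45.5
grasp_force: 30.0
```

carry_out(deltas=[0,0,-0.02,0,0,0,0,0,0,0,0,0])

```text
time_s: 21.52
eef_pos: [553.6, -300.9, 26.0]
orientation: [-0.088, -3.14, -0.0]
force: [0.0, 0.7, -0.8]
finger_gap: 45.2
grasp_force: 30.0
```

carry_out(deltas=[0,0,-0.03,0,0,0,0,0,0,0,0,0])

```text
time_s: 21.78
eef_pos: [553.5, -300.8, 24.4]
orientation: [-0.088, -3.14, -0.0]
force: [-0.7, 0.3, -0.4]
finger_gap: 45.5
grasp_force: 30.0
```

carry_out(deltas=[0,0,-0.02,0,0,0,0,0,0,0,0,0])

```text
time_s: 22.02
eef_pos: [553.6, -300.8, 23.5]
orientation: [-0.088, -3.14, -0.0]
force: [-0.7, -1.1, -0.3]
finger_gap: 45.4
grasp_force: 30.0
```

carry_out(deltas=[0,0,-0.01,0,0,0,0,0,0,0,0,0])

```text
time_s: 22.28
eef_pos: [553.7, -300.9, 23.3]
orientation: [0.088, 3.14, -0.0]
force: [-0.8, 0.1, 1.5]
finger_gap: 45.3
grasp_force: 30.0
```

carry_out(deltas=[0,0,0,0,0,0,0,0,0,0,0,0,0,0,0,0,0,0,0,0,0,0,0,0,0,0,0,0,0,0], hand=1)

```text
time_s: 22.9
eef_pos: [553.7, -300.9, 23.1]
orientation: [0.088, 3.14, -0.0]
force: [-0.1, -0.5, -0.1]
finger_gap: 91.3
grasp_force: 0.0
```

carry_out(deltas=[0,0,0,0,0,0,0,0,0.3,0,0,0,0,0,0.7,0,0,0,0,0,0.7,0,0,0,0,0,0.5,0,0,0])

```text
time_s: 23.52
eef_pos: [554.3, -301.2, 135.9]
orientation: [0.088, 3.138, -0.002]
force: [0.8, -0.3, 0.2]
finger_gap: 91.6
grasp_force: 0.0
```

carry_out(deltas=[0.1,0.5,0,0,0,-0.33,0.2,0.7,0,0,0,-0.33,0.25,0.7,0,0,0,-0.33,0.3,0.7,0,0,0,-0.33,0.3,0.7,0,0,0,-0.33])

```text
time_s: 24.15
eef_pos: [611.8, -134.8, 134.4]
orientation: [1.347, 2.837, 0.0]
force: [-0.2, -0.6, 0.5]
finger_gap: 92.0
grasp_force: 0.0
```

carry_out(deltas=[0.2,0.6,0,0,0,-0.33,0,0,0,0,0,0,0,0,0,0,0,0])

```text
time_s: 24.52
eef_pos: [621.1, -106.3, 133.7]
orientation: [1.565, 2.724, -0.0]
force: [0.4, -0.3, -0.6]
finger_gap: 91.9
grasp_force: 0.0
```

```bash
python3 - <<'E'
from h import *
from workcell import r,vision
f=vision.grab_frame("wrist");st=r.get_state(); print(st["time_s"],st["eef_pos"].round(1),st["finger_gap"],R.from_rotvec(st["orientation"]).as_matrix()[:,1].round(3))
np.savez("w7.npz",**f); cv2.imwrite("pics/w7.png",f["img"][:,:,::-1])
E
```

```text
24.575 [ 620.9 -106.6  133.6] 91.87263671329373 [0.864 0.503 0.   ]
```

View pics/w7.png

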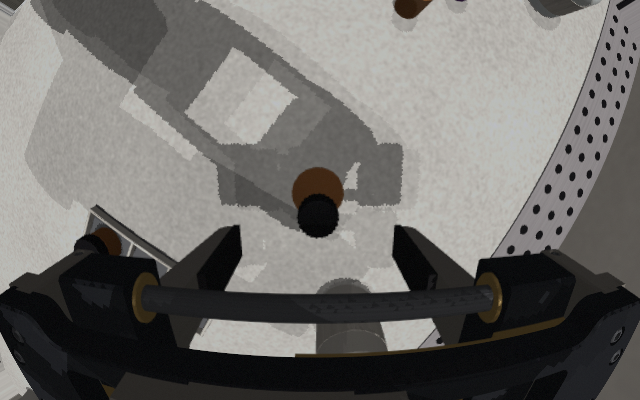

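The flask cap is centred at about (318,217) between the fingers. The wash bottle at about (350,310) is clear, beyond the finger plane.

```bash
python3 - <<'E'
from h import *
f=load("w7.npz")
m=f["img"].max(2)<40; m[:,:270]=0;m[:,360:]=0;m[:170]=0;m[250:]=0
for c,s in blobs(m,100): print(c,s,wplane(f,*c,88),wplane(f,*c,80))
print("wash top edge",wplane(f,345,290,100),wplane(f,345,280,0))
a=f["img"].astype(int); m=(a[...,0]>a[...,2]*1.7)&(a[...,0]>50); m[:,:270]=0;m[:,360:]=0;m[:150]=0;m[250:]=0
for c,s in blobs(m,100): print("amber",s, wplane(f,s[0]+s[2]/2,s[1]+s[2]/2,3))
E
```

```text
[317.4 215.1] [ 297  193   42   45 1416] [ 621.4 -104. ] [ 622.7 -106.2]
wash top edge [ 667.9 -142. ] [ 700.8 -178.5]
amber [ 292  168   52   40 1289] [ 624.6 -107.9]
```

carry_out(deltas=[0.03,0,-0.4,0,0,0,0,0,-0.6,0,0,0,0,0,-0.4,0,0,0,0,0,-0.1,0,0,0,0,0,0,0,0,0])

```text
time_s: 25.2
eef_pos: [622.6, -106.0, 57.9]
orientation: [-1.569, -2.721, 0.0]
force: [-0.0, 0.6, 0.4]
finger_gap: 91.9
grasp_force: 0.0
```

carry_out(deltas=[0,0,0,0,0,0,0,0,0,0,0,0,0,0,0,0,0,0,0,0,0,0,0,0,0,0,0,0,0,0], hand=-1)

```text
time_s: 25.82
eef_pos: [622.7, -105.8, 58.2]
orientation: [1.569, 2.722, 0.0]
force: [-0.5, -0.6, 0.1]
finger_gap: 43.9
grasp_force: 0.0
```

carry_out(deltas=[0,0,0,0,0,0,0,0,0,0,0,0,0,0,0,0,0,0,0,0,0,0,0,0])

```text
time_s: 26.32
eef_pos: [622.6, -105.9, 58.0]
orientation: [-1.569, -2.722, 0.0]
force: [0.3, 0.2, -0.1]
finger_gap: 29.0
grasp_force: 30.0
```

carry_out(deltas=[0,0,0.3,0,0,0,0,0,0.7,0,0,0,0,0,0.7,0,0,0,0,0,0.5,0,0,0,0,0,0,0,0,0])

```text
time_s: 26.95
eef_pos: [624.2, -106.1, 171.0]
orientation: [1.567, 2.718, 0.003]
force: [0.1, 0.3, -1.1]
finger_gap: 29.0
grasp_force: 30.0
```

carry_out(deltas=[-0.1,0.5,0,0,0,0,-0.2,0.85,0,0,0,0,-0.2,0.9,0,0,0,0,-0.2,0.9,0,0,0,0,-0.2,0.9,0,0,0,0])

```text
time_s: 27.58
eef_pos: [576.5, 97.9, 167.0]
orientation: [-1.569, -2.721, 0.001]
force: [0.7, -0.1, -0.4]
finger_gap: 29.5
grasp_force: 30.0
```

carry_out(deltas=[-0.2,0.9,0,0,0,0,-0.2,0.9,0,0,0,0,-0.2,0.9,0,0,0,0,-0.2,0.9,0,0,0,0,-0.2,0.45,0,0,0,0])

```text
time_s: 28.2
eef_pos: [526.5, 301.0, 166.9]
orientation: [-1.566, -2.722, 0.001]
force: [0.4, -0.0, -1.1]
finger_gap: 29.0
grasp_force: 30.0
```

carry_out(deltas=[0,0,0,0,0,0,0,0,0,0,0,0])

```text
time_s: 28.45
eef_pos: [527.5, 298.3, 167.4]
orientation: [-1.568, -2.722, 0.002]
force: [0.4, 0.1, -2.3]
finger_gap: 29.6
grasp_force: 30.0
```

```bash
python3 - <<'E'
from h import *
from workcell import r,vision
f=vision.grab_frame("wrist");st=r.get_state(); print(st["time_s"],st["eef_pos"].round(1),st["finger_gap"],R.from_rotvec(st["orientation"]).as_matrix()[:,1].round(3))
np.savez("w8.npz",**f); cv2.imwrite("pics/w8.png",f["img"][:,:,::-1])
E
```

```text
28.5 [527.7 298.1 167.6] 28.98002709501682 [ 0.866  0.501 -0.001]
```

View pics/w8.png

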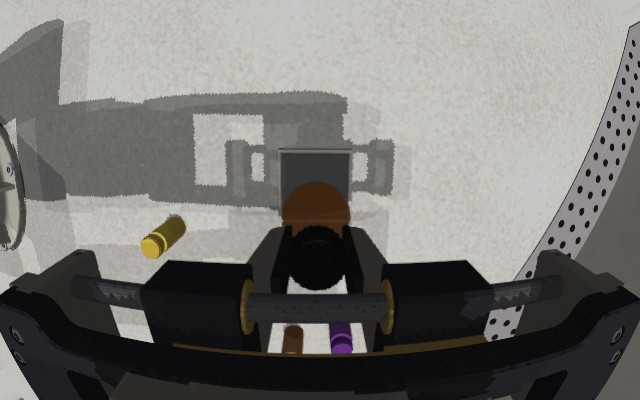

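The flask hangs upright. The outer wall of the large compartment is at row about 152, with side walls at columns about 281 and 350. I'm computing the compartment centre from these.

```bash
python3 - <<'E'
from h import *
f=load("w8.npz")
a=wplane(f,280,151.5,16); b=wplane(f,351,151.5,16); print(a,b,np.linalg.norm(a-b)); u=(b-a)/np.linalg.norm(b-a); n=np.array([u[1],-u[0]])
print(np.degrees(np.arctan2(u[1],u[0])), n)
print("large",(a+b)/2+38*n,"small",(a+b)/2+(38+65)*n)
g=f["img"].max(2).astype(int); print(g[140:165,300]); print(g[175,270:292],g[175,342:362])
E
```

```text
[476.3 311.9] [540.3 349. ] 73.9757392663297
30.100333450692826 [ 0.50151577 -0.8651485 ]
large [527.35759934 297.57435693] small [559.95612453 241.33970431]
[113 112 110 108 108 107 108  99  80  79 118 116  98  71  48  56  56  56
  57  57  57  56  56  56  56]
[113 118 117 115 117 116 116 117 128 127 105  65  60  62  64  60  56  56
  55  57  56  55] [ 56  55  55  57  53  53  72 105 116 114 149 181 180 178 178 178 180 182
 185 187]
```

carry_out(deltas=[0,0,-0.4,0,0,0,0,0,-0.7,0,0,0,0,0,-0.6,0,0,0,0,0,-0.3,0,0,0,0,0,-0.04,0,0,0])

```text
time_s: 29.12
eef_pos: [527.6, 298.3, 65.4]
orientation: [-1.57, -2.721, 0.002]
force: [0.9, 0.3, -0.6]
finger_gap: 29.2
grasp_force: 30.0
```

carry_out(deltas=[0,0,0,0,0,0,0,0,0,0,0,0])

```text
time_s: 29.38
eef_pos: [528.4, 299.5, 67.2]
orientation: [1.568, 2.721, 0.003]
force: [0.6, 0.5, -0.7]
finger_gap: 29.3
grasp_force: 30.0
```

carry_out(deltas=[0,0,-0.02,0,0,0,0,0,0,0,0,0])

```text
time_s: 29.62
eef_pos: [527.7, 299.3, 65.4]
orientation: [1.569, 2.722, 0.001]
force: [-0.5, -0.5, -0.8]
finger_gap: 29.1
grasp_force: 30.0
```

carry_out(deltas=[0,0,-0.02,0,0,0,0,0,0,0,0,0])

```text
time_s: 29.88
eef_pos: [527.6, 299.1, 64.0]
orientation: [-1.569, -2.722, 0.0]
force: [0.5, -0.3, -0.8]
finger_gap: 29.3
grasp_force: 30.0
```

carry_out(deltas=[0,0,-0.02,0,0,0,0,0,0,0,0,0])

```text
time_s: 30.12
eef_pos: [527.6, 299.1, 63.0]
orientation: [-1.569, -2.722, 0.0]
force: [-0.5, 0.0, -0.3]
finger_gap: 29.4
grasp_force: 30.0
```

carry_out(deltas=[0,0,-0.02,0,0,0,0,0,0,0,0,0])

```text
time_s: 30.38
eef_pos: [527.7, 299.1, 62.1]
orientation: [1.569, 2.722, 0.0]
force: [-0.0, -0.4, -0.9]
finger_gap: 29.1
grasp_force: 30.0
```

carry_out(deltas=[0,0,0,0,0,0])

```text
time_s: 30.5
eef_pos: [527.6, 299.1, 62.0]
orientation: [-1.569, -2.722, 0.0]
force: [0.2, -0.5, -1.2]
finger_gap: 29.3
grasp_force: 30.0
```

carry_out(deltas=[0,0,-0.01,0,0,0,0,0,0,0,0,0])

```text
time_s: 30.75
eef_pos: [527.7, 299.1, 61.9]
orientation: [1.569, 2.722, 0.0]
force: [-1.1, -1.2, 4.9]
finger_gap: 29.3
grasp_force: 30.0
```

carry_out(deltas=[0,0,-0.01,0,0,0,0,0,0,0,0,0])

```text
time_s: 31.0
eef_pos: [527.7, 299.2, 61.9]
orientation: [1.569, 2.722, 0.0]
force: [-3.0, -2.4, 10.5]
finger_gap: 29.2
grasp_force: 30.0
```

carry_out(deltas=[0,0,0.01,0,0,0,0,0,0,0,0,0,0,0,0,0,0,0,0,0,0,0,0,0,0,0,0,0,0,0], hand=1)

```text
time_s: 31.62
eef_pos: [527.6, 299.1, 61.5]
orientation: [-1.569, -2.722, 0.0]
force: [0.0, 1.1, 0.3]
finger_gap: 76.9
grasp_force: 0.0
```

carry_out(deltas=[0,0,0,0,0,0,0,0,0,0,0,0,0,0,0,0,0,0,0,0,0,0,0,0])

```text
time_s: 32.12
eef_pos: [527.7, 299.1, 61.6]
orientation: [1.569, 2.722, 0.0]
force: [0.3, -0.3, -0.3]
finger_gap: 91.9
grasp_force: 0.0
```

carry_out(deltas=[0,0,0.2,0,0,0,0,0,0.5,0,0,0,0,0,0.5,0,0,0,0,0,0.3,0,0,0,0,0,0,0,0,0])

```text
time_s: 32.75
eef_pos: [528.3, 299.5, 137.9]
orientation: [1.568, 2.721, 0.003]
force: [-0.1, -0.5, -0.7]
finger_gap: 91.9
grasp_force: 0.0
```

carry_out(deltas=[-0.2,-0.5,0,0,0,0,-0.4,-0.9,0,0,0,0,-0.4,-0.9,0,0,0,0,-0.4,-0.9,0,0,0,0,-0.2,-0.58,0,0,0,0])

```text
time_s: 33.38
eef_pos: [445.6, 108.3, 135.6]
orientation: [-1.569, -2.72, 0.003]
force: [0.7, -0.0, 0.9]
finger_gap: 91.6
grasp_force: 0.0
```

carry_out(deltas=[0,0,0,0,0,0,0,0,0,0,0,0])

```text
time_s: 33.62
eef_pos: [448.1, 110.7, 136.4]
orientation: [-1.57, -2.721, -0.001]
force: [0.6, -0.4, 0.4]
finger_gap: 91.6
grasp_force: 0.0
```

```bash
python3 - <<'E'
from h import *
from workcell import r,vision
f=vision.grab_frame("wrist");st=r.get_state(); print(st["time_s"],st["eef_pos"].round(1),st["finger_gap"],R.from_rotvec(st["orientation"]).as_matrix()[:,1].round(3))
np.savez("w9.npz",**f); cv2.imwrite("pics/w9.png",f["img"][:,:,::-1])
m=f["img"].max(2)<40; m[:,:270]=0;m[:,370:]=0;m[:160]=0;m[245:]=0
for c,s in blobs(m,100): print(c,s,wplane(f,*c,72),wplane(f,*c,66))
E
```

```text
33.675 [448.2 110.9 136.4] 91.99720900131987 [0.865 0.501 0.   ]
[317.  204.6] [302 189  31  32 751] [446.9 115.2] [447.7 113.7]
```

View pics/w9.png

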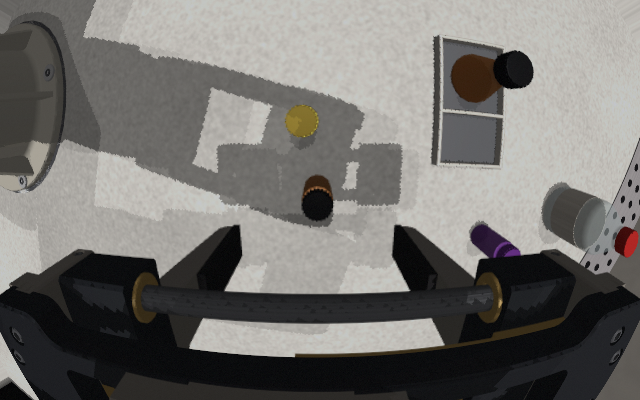

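The flask stands upright in the larger compartment (470,75). Vial C's amber glass and black cap are at (317,205) between the fingers, and the yellow decoy (302,121) is clear. I'm descending.

carry_out(deltas=[0,0.02,-0.6,0,0,0,0,0,-0.7,0,0,0,0,0,-0.6,0,0,0,0,0,-0.4,0,0,0,0,0,0,0,0,0])

```text
time_s: 34.3
eef_pos: [446.8, 111.8, 20.2]
orientation: [-1.566, -2.721, 0.003]
force: [0.3, 0.1, 0.9]
finger_gap: 92.0
grasp_force: 0.0
```

carry_out(deltas=[0,0,0,0,0,0,0,0,0,0,0,0,0,0,0,0,0,0,0,0,0,0,0,0,0,0,0,0,0,0], hand=-1)

```text
time_s: 34.92
eef_pos: [447.7, 111.1, 21.8]
orientation: [1.569, 2.722, 0.0]
force: [-0.0, -0.2, -0.3]
finger_gap: 44.0
grasp_force: 0.0
```

carry_out(deltas=[0,0,0,0,0,0,0,0,0,0,0,0,0,0,0,0,0,0,0,0,0,0,0,0])

```text
time_s: 35.42
eef_pos: [447.6, 111.1, 21.6]
orientation: [-1.569, -2.722, 0.0]
force: [-0.2, -0.1, 0.1]
finger_gap: 26.2
grasp_force: 30.0
```

carry_out(deltas=[0,0,0.3,0,0,0,0,0,0.7,0,0,0,0,0,0.7,0,0,0,0,0,0.5,0,0,0,0,0,0,0,0,0])

```text
time_s: 36.05
eef_pos: [449.1, 111.5, 133.9]
orientation: [1.567, 2.719, 0.005]
force: [-0.6, -0.8, 0.2]
finger_gap: 26.5
grasp_force: 30.0
```

carry_out(deltas=[0.3,0.35,0,0,0,0,0.6,0.7,0,0,0,0,0.6,0.7,0,0,0,0,0.5,0.6,0,0,0,0,0.24,0.28,0,0,0,0])

```text
time_s: 36.67
eef_pos: [560.0, 243.8, 130.4]
orientation: [-1.567, -2.722, 0.001]
force: [-0.2, 0.7, -0.6]
finger_gap: 26.1
grasp_force: 30.0
```

carry_out(deltas=[0,0,0,0,0,0,0,0,0,0,0,0])

```text
time_s: 36.92
eef_pos: [558.4, 241.5, 131.1]
orientation: [-1.569, -2.721, 0.003]
force: [-0.5, -1.3, -0.4]
finger_gap: 26.5
grasp_force: 30.0
```

```bash
python3 - <<'E'
from h import *
from workcell import r,vision
t=load("top0.npz"); print("red cap",plane(t,217,139,130)); print("from w9 red cap",wplane(load("w9.npz"),627,242,130))
f=vision.grab_frame("wrist");st=r.get_state(); print(st["time_s"],st["eef_pos"].round(1),st["finger_gap"],R.from_rotvec(st["orientation"]).as_matrix()[:,1].round(3))
np.savez("w10.npz",**f); cv2.imwrite("pics/w10.png",f["img"][:,:,::-1])
E
```

```text
red cap [733.37411939 246.50351589 130.        ]
from w9 red cap [722.9 246.6]
36.975 [558.6 241.5 131.3] 26.334163619373975 [ 0.866  0.501 -0.001]
```

View pics/w10.png

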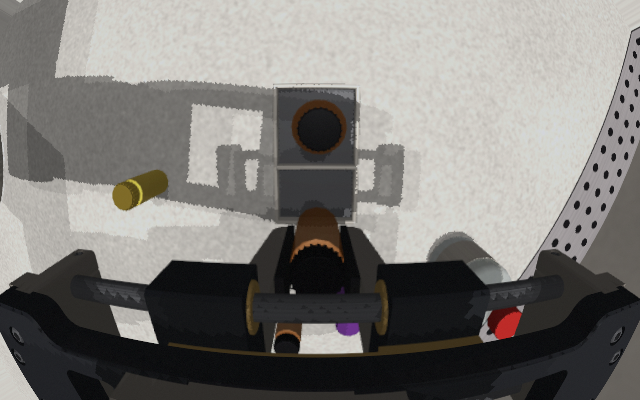

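The flask stands in the larger compartment (319,128). The vial is above the smaller one, with the divider at row about 167 and the end wall at row about 219. The reagent bottle, about 170 mm away, is clear.

```bash
python3 - <<'E'
from h import *
f=load("w10.npz")
a=[wplane(f,u,v,16) for u,v in ((276,167),(357,167),(277,219),(354,219))]; print(a,np.mean(a,0))
E
```

```text
[array([512.8, 245.9]), array([578.2, 283.7]), array([537.8, 201.5]), array([602.5, 239. ])] [557.825 242.525]
```

carry_out(deltas=[0,0,-0.5,0,0,0,0,0,-0.7,0,0,0,0,0,-0.5,0,0,0,0,0,-0.3,0,0,0,0,0,-0.06,0,0,0])

```text
time_s: 37.6
eef_pos: [559.1, 242.0, 28.1]
orientation: [-1.569, -2.721, 0.002]
force: [0.3, -0.2, 0.0]
finger_gap: 26.7
grasp_force: 30.0
```

carry_out(deltas=[0,0,0,0,0,0,0,0,-0.02,0,0,0,0,0,0,0,0,0])

```text
time_s: 37.98
eef_pos: [560.0, 242.8, 28.2]
orientation: [1.569, 2.721, 0.001]
force: [0.1, -1.7, -0.5]
finger_gap: 26.4
grasp_force: 30.0
```

carry_out(deltas=[0,0,-0.02,0,0,0,0,0,0,0,0,0])

```text
time_s: 38.22
eef_pos: [559.6, 242.7, 26.6]
orientation: [-1.569, -2.722, -0.0]
force: [0.6, -1.0, -1.1]
finger_gap: 26.4
grasp_force: 30.0
```

carry_out(deltas=[0,0,-0.02,0,0,0,0,0,0,0,0,0])

```text
time_s: 38.48
eef_pos: [559.7, 242.7, 25.6]
orientation: [1.569, 2.722, 0.0]
force: [-1.0, -0.3, 0.6]
finger_gap: 26.1
grasp_force: 30.0
```

carry_out(deltas=[0,0,-0.01,0,0,0,0,0,0,0,0,0])

```text
time_s: 38.72
eef_pos: [559.7, 242.7, 25.6]
orientation: [1.569, 2.722, 0.0]
force: [-1.2, -0.8, 5.6]
finger_gap: 26.5
grasp_force: 30.0
```

carry_out(deltas=[0,0,-0.01,0,0,0,0,0,0,0,0,0])

```text
time_s: 38.98
eef_pos: [559.8, 242.7, 25.5]
orientation: [1.569, 2.722, 0.0]
force: [-2.2, -0.7, 10.8]
finger_gap: 26.5
grasp_force: 30.0
```

carry_out(deltas=[0,0,0.01,0,0,0,0,0,0,0,0,0,0,0,0,0,0,0,0,0,0,0,0,0,0,0,0,0,0,0], hand=1)

```text
time_s: 39.6
eef_pos: [559.6, 242.6, 25.0]
orientation: [-1.569, -2.722, 0.0]
force: [0.2, 0.6, -0.3]
finger_gap: 74.5
grasp_force: 0.0
```

carry_out(deltas=[0,0,0,0,0,0,0,0,0,0,0,0,0,0,0,0,0,0,0,0,0,0,0,0])

```text
time_s: 40.1
eef_pos: [559.7, 242.6, 25.1]
orientation: [-1.569, -2.722, 0.0]
force: [0.2, -0.1, -0.5]
finger_gap: 91.9
grasp_force: 0.0
```

carry_out(deltas=[0,0,0.2,0,0,0,0,0,0.6,0,0,0,0,0,0.8,0,0,0,0,0,0.8,0,0,0,0,0,0.8,0,0,0])

```text
time_s: 40.72
eef_pos: [559.6, 242.6, 187.2]
orientation: [1.569, 2.721, 0.001]
force: [0.6, -0.4, 0.4]
finger_gap: 92.1
grasp_force: 0.0
```

carry_out(deltas=[-0.4,0.5,0.4,0,0,0,-0.7,0.8,0,0,0,0,-0.7,0.8,0,0,0,0,-0.7,0.8,0,0,0,0,-0.5,0.5,0,0,0,0])

```text
time_s: 41.35
eef_pos: [408.1, 414.2, 206.0]
orientation: [1.567, 2.723, 0.002]
force: [0.1, -0.5, -0.0]
finger_gap: 91.8
grasp_force: 0.0
```

carry_out(deltas=[0,0,0,0,0,0,0,0,0,0,0,0,0,0,0,0,0,0])

```text
time_s: 41.72
eef_pos: [410.5, 411.8, 205.3]
orientation: [1.57, 2.721, 0.0]
force: [-0.2, 0.1, -0.5]
finger_gap: 92.0
grasp_force: 0.0
```

```bash
python3 - <<'E'
from h import *
from workcell import r,vision
f=vision.grab_frame("top");g=vision.grab_frame("scene")
print(r.get_state()["time_s"])
a=f["img"][110:300,170:470,::-1]; b=g["img"][80:340,170:470,::-1]
a=cv2.resize(a,(400,253)); b=cv2.resize(b,(400,347))
cv2.imwrite("pics/final.png",cv2.resize(np.vstack([a,b]),None,fx=1,fy=1))
E
```

```text
41.825
```

View pics/final.png

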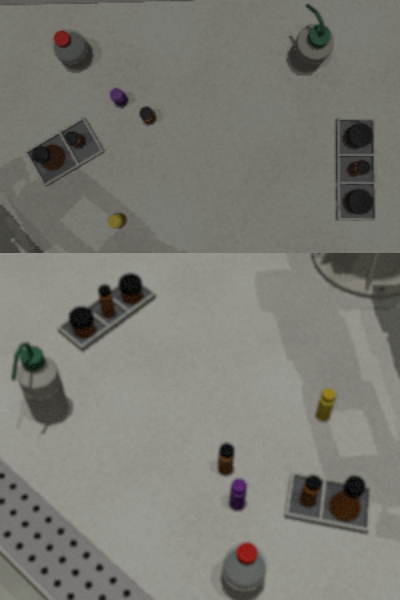

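Both kits are upright in their compartments, and the third vial, the two decoys and both bottles have not moved. The arm is clear, so I'm handing in.

```bash
python3 -c "
from workcell import order
print(order.sign_off())"
```

```text
the job is handed in; nothing more can be done
None
```

Both kits are made up and the job is handed in at about 42 s: jar, vial and jar stand in the long tray, the flask and a vial stand in the short tray, and everything else is where it was.

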